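# Change the battery pack in the charging dock

### The arm

A 6-joint arm with a two-finger parallel gripper is mounted at the origin on a cart in front of the work surface, level with it; the furniture and walls round the work are solid. World frame = base frame: x ahead of the robot, y to its left, z up, the work surface at z = 0. Lengths are in m, angles in rad, forces in N, time in s.
With the tool pointing down it reaches from about 0.35 to 0.775 m from the base axis. Payload 7.3 kg.
Tool frame: the origin (TCP) lies between the finger pads; the fingertips stand 14 mm ahead of it and the grasp point (between the pads) lies 5 mm behind it; z points along the fingers, y is the line along which they close (so a half turn about z gives the same grasp; the last joint's range is limited). The gripper opens to 92 mm and grips with 3 to 60 N. Pads are 19 mm wide; open, the fingers measure 130 mm over their backs; the gripper's body (75 mm by 190 mm) begins 47 mm behind the grasp point.
Start: joints at [0.989, 0.342, 1.524, -0, 1.275, -0.146], TCP at [0.222, 0.476, 0.241] pointing down, gripper open.
Joint ranges: [-2.53, 2.53], [-0.77, 2.02], [0.04, 2.7], [-1, 4.14], [0.28, 2.66], [-3.11, 3.11]. Speed limits (rad/s): [2.57, 2.57, 3.14, 3.14, 3.14, 3.14].

### API

Orientations are given as [roll, pitch, yaw] about the fixed x, y, z axes, in that order (R = Rz(yaw) Ry(pitch) Rx(roll)).
In Python, from cell import robot, eyes gives the robot as it stands. The module is installed in compiled form; this text tells all that it offers.
- The arm moves only by the shell command python3 -m handwheel 'ROWS' [FORCE]. ROWS is JSON, one flat list of numbers, 5 for each row, row after row: the shift along the world's x, y, z in mm, then the turn about the world's z in rad, then the opening, from 0 (shut) to 1 (fully open). In form: [x, y, z, spin, jaw, x, y, z, spin, jaw, ...]. A call has 1 to 8 rows; each row shifts and turns the commanded pose from where the row before left it; what a row does not reach is not made up. A row lasts 1/10 s, in which the tool goes at most 50 mm and 8.59 degrees, less where a joint would pass 70% of its speed; a pose out of reach is approached as far as the arm can. A call with a gripper value outside its range is refused whole. The fingers move at their own pace and stop on an object; FORCE is the grip in N (left out, the last holds). Time passes only in rows, so rows that do not move let the fingers close. It gives the time, the measured TCP pose, the force, the opening and the grip force at its end, in the units of the state.
- robot.observe(): the state, without advancing time (a new reading comes with each control period).
- eyes.read_camera(name): name is "scene" or "top" or "wrist"; returns (picture, depth): 400x640x3 uint8, blue, green, red; 400x640 float32, m along the optical axis (not along the pixel's ray), 0 where there is no reading.
- eyes.calibration(name): a dict with "fx", "fy", "cx", "cy" (pixels), "world_to_cam" (4x4, takes a point from world to camera coordinates). Camera axes: x right, y down, z forward; pixel columns grow to the right and rows downward; lengths in m; the calibration is good to about 2 mm. The wrist camera is an equidistant fisheye: a pixel r from the principal point sees the ray r / f radians off the axis. A picture is of the moment at which its call begins: read the wrist's pose just before it. calibration takes no time and is no camera call; for the wrist camera it gives the pose at the moment of the call.
- robot.hand_in(): hands the job in; it is judged then, once.
The state is a dict: "time": time; "qpos": joint angles; "qvel": joint speeds; "joint_efforts": joint torques, N m; "tool_pos": TCP position; "tool_rot": TCP orientation; "contact_force": force on the tool from outside, world axes, zero at the start; "torque": the same for the moment, N m; "opening": finger opening in m; "grip_force": force on a finger pad.
Only numpy, scipy, OpenCV 4.12 (cv2) and the standard library are available. Lean on these libraries where they do the work, as an engineer would, in place of code of your own. Each camera call takes 0.05 s, during which the arm holds its last target. There are 200 camera calls.

### The job

The pack in the charging dock is charged: lift it out and stand it upright in the steel tray. Then plug the empty pack that lies on the worktop into the dock, upright, its locking tongue to the latch side and its foot fully home in the well, and swing the latch shut over the tongue so that it stays put when the trolley is rolled. Leave the other things on the worktop where they are.

Things in the scene. Friction and masses are not known exactly. Their poses are not given: they have to be found in the camera images.
- charged_pack: Pack in the dock: white, grey base, black plug foot, 4 green cells lit. Frame when upright: origin centre of foot's underside, z up, front -x. Foot 30 (x) x 42 (y), z 0-30 mm (lowest 4 mm a bit narrower). Body 40 (x) x 54 (y), z 30-110 mm, straight sides. Teal locking tongue on the front: x -20 to -42, 26 wide in y, z 30-38 mm. About 0.26 kg.
- empty_pack: Second pack, same shape, sizes and frame as the charged one, one amber cell lit. Starts lying on its back (+x) face on the worktop, tongue up near the foot end, cap end to the robot's right. Lying it is 40 mm high and 54 mm wide, the tongue up to 62 mm. It stands by itself on its foot when set upright.
- empty_pack_tongue (a point): middle of the empty pack's locking tongue: x -30, y 0, z 34 mm in the pack's frame.
- charged_pack_top (a point): middle of the charged pack's top face (z 110 mm in the pack's frame).
- dock: Charging dock, fixed: light grey, dark plinth, flat deck 45.5 mm high, x -58 to 44, y +-58 mm. Origin on the worktop under the well's centre; front (latch side) -x. Well 33 (x) x 45 (y) mm, floor at z 16 mm; its sloping lead-in opens to 41 x 53 over the top 8 mm. Back rest at x 29-43, y +-39, up to z 78 mm: it stops a pack turned the wrong way round.
- dock_well (a point): centre of the floor of the well, axes as the dock's: the centre of the plug foot's underside rests here when the pack is home.
- latch (a joint): swing latch on the deck, a flat steel arm on an upright pivot. 0 = shut: arm along the dock's -y, across the tongue. Positive = open towards the dock's front, up to 1.6 rad (arm along -x); starts open. The arm passes 2.5 mm above the tongue of a pack that is home, and strikes the tongue of one that is not. About 1 N at the post moves it; it stays where left.
- latch_pivot (a point): pivot of the latch, at x -33, y +44 mm in the dock's frame, z 56.5 mm (underside of the arm).
- latch_post (a point): centre of the top of the teal finger post at the latch arm's free end, 98.5 mm above the worktop, 60 mm from the pivot axis; the post is 14 mm thick and 36 mm tall. Latch shut: x -33, y -16 mm in the dock's frame, 6 mm in front of a seated pack's body.
- tray: Pressed steel instrument tray, fixed, 114 (x) x 150 (y) x 20 mm; origin on the worktop under its centre, floor at z 3 mm, inside about 100 x 136 mm.
- mixing_cup: bystander: small blue mixing cup, 69 mm across and 32 mm tall; origin at the centre of its underside.
- timer: bystander: white session timer 62 x 62 x 36 mm with a blue knob; origin at the centre of its underside.
- cream_tube: bystander: white squeeze tube with a blue cap, lying, 49 x 134 x 32 mm, long along its y; origin under its centre.
- thermometer: bystander: white skin thermometer lying, 20 x 148 x 14 mm, long along its y; origin under its centre.
- electrode_1: bystander: black disc electrode head 55 mm across and 46 mm tall with a grey stem; origin at the centre of its underside.

How it is judged:
By the outcome, as a careful person would: the job done as asked, in the order asked, and still so for the second after the job is handed in, with the robot touching nothing.
It also fails if it takes over 72 s, if anything falls off the work surface, if the arm or the gripper's body presses on something with over 40 N, if the wrist force passes 120 N, or if a joint passes its speed limit or range.

## Working session

There is one attempt and no reset: what is moved stays moved. The work goes in short steps, Python scripts to look and compute and a shell command to move; the robot and the scene stay as the last step left them, time stands still between calls to the robot, and variables do not carry over. Pictures are saved under pics/ and viewed, at most 10 in all, crops included, and the job is handed in when it is done.

```bash
mkdir -p pics; cat > h.py <<'E'
import numpy as np, cv2
from cell import robot, eyes
def grab(n):
    c=eyes.calibration(n); p,d=eyes.read_camera(n); return p,d,c
def pts(d,c):
    v,u=np.mgrid[0:400,0:640]; K=c
    P=np.stack([(u-K['cx'])/K['fx']*d,(v-K['cy'])/K['fy']*d,d],-1)
    T=np.linalg.inv(np.array(c['world_to_cam'])); W=P@T[:3,:3].T+T[:3,3]
    W[d<=0]=np.nan; return W
E
python3 - <<'E'
from h import *
print(robot.observe())
for n in('top','scene'):
    p,d,c=grab(n); cv2.imwrite(f'pics/{n}.png',p); np.savez(f'{n}.npz',p=p,d=d,W=pts(d,c)); print(n,c)
E
```

```text
{'time': 0.0, 'qpos': array([ 9.89009479e-01,  3.42694377e-01,  1.52502243e+00, -3.90537086e-05,
        1.27539441e+00, -1.46004473e-01]), 'qvel': array([ 4.94916725e-04, -2.07232306e-04,  5.62941353e-04,  5.33696174e-04,
       -1.34085157e-04, -3.50597272e-05]), 'joint_efforts': array([-9.63069488e-05, -4.31255150e+01, -2.44218725e+01,  7.16517703e-02,
        5.61318209e-02, -2.21439227e-04]), 'tool_pos': array([0.22138892, 0.47560819, 0.24005777]), 'tool_rot': array([-3.14008481e+00, -1.83982560e-04,  2.70582154e+00]), 'contact_force': array([-0.98637158, -0.75799614, -1.31202504]), 'torque': array([ 0.02616737, -0.04032604, -0.03381369]), 'grip_force': 0.0, 'opening': 0.09165194019892144}
top {'fx': 379.5568306881162, 'fy': 379.5568306881162, 'cx': 322.63143120774214, 'cy': 197.45660860280577, 'world_to_cam': array([[ 0.0155109 , -0.99982613, -0.01034965,  0.0361877 ],
       [-0.99342279, -0.01423548, -0.11361566,  0.55193287],
       [ 0.11344857,  0.01204386, -0.99347087,  0.87049475],
       [ 0.        ,  0.        ,  0.        ,  1.        ]])}
scene {'fx': 364.85602635413494, 'fy': 364.85602635413494, 'cx': 326.62275155876176, 'cy': 200.08747218732614, 'world_to_cam': array([[ 0.6594383 , -0.75164452,  0.01310093, -0.33660496],
       [-0.52515112, -0.4730594 , -0.70741156,  0.37593116],
       [ 0.53791954,  0.45961431, -0.70668045,  0.58944107],
       [ 0.        ,  0.        ,  0.        ,  1.        ]])}
```

View pics/top.png

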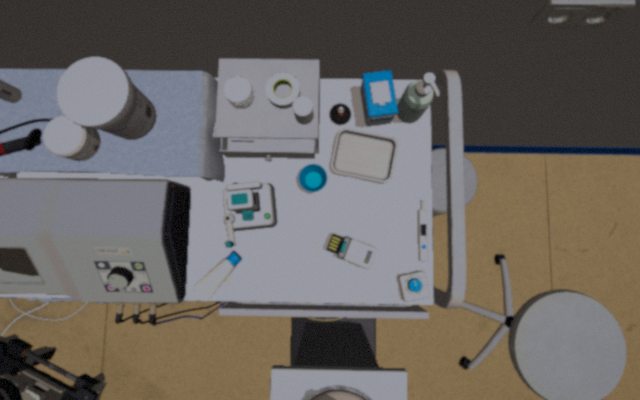

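View pics/scene.png

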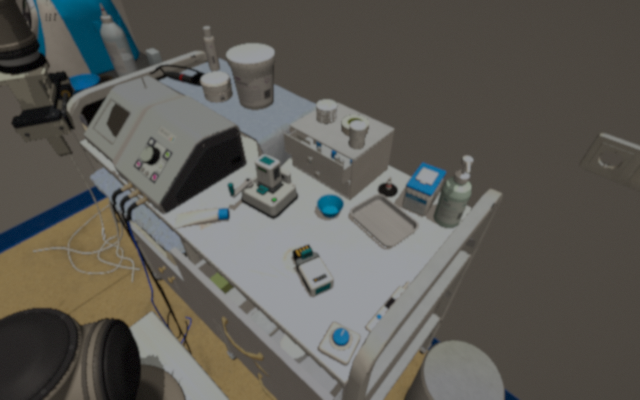

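Top view: dock at about (250,205), with the charged pack top at (240,200) and the open latch arm running down to its post at (229,243). The empty pack lies from (330,240) at the foot to (372,258) at the cap, and the tray is at (363,156). The scene view shows the same layout. Next I'll measure and enlarge.

```bash
cat > m.py <<'E'
from h import *
out=[]
for n,(a,b,c,e) in {'top':(205,130,405,280),'scene':(220,130,420,300)}.items():
    f=np.load(n+'.npz'); out.append(cv2.resize(f['p'][b:e,a:c],None,fx=3.8,fy=3.8,interpolation=cv2.INTER_CUBIC)[:, :760])
cv2.imwrite('pics/crop_top.png',out[0]); 
for n in('top','scene'):
    f=np.load(n+'.npz'); W=f['W']; hsv=cv2.cvtColor(f['p'],cv2.COLOR_BGR2HSV)
    x,y,z=W[...,0],W[...,1],W[...,2]
    def rect(name,m):
        k,l,s,c=cv2.connectedComponentsWithStats(m.astype(np.uint8))
        if k<2: print(n,name,'none');return
        i=1+np.argmax(s[1:,4]); q=W[l==i]; r=cv2.minAreaRect((q[:,:2]*1000).astype(np.float32))
        print(n,name,len(q),'rect',np.round(r[0],1),np.round(r[1],1),round(r[2],1),'z med/5/95',np.round(np.percentile(q[:,2],[50,5,95])*1000,1),'mean',np.round(q.mean(0)*1000,1))
    box=lambda a,b,c,d:(x>a)&(x<b)&(y>c)&(y<d)
    print(n,'table z',np.nanmedian(z[box(.33,.36,-.02,.1)]))
    D=box(.35,.62,.08,.30)
    rect('deck',D&(z>.036)&(z<.054)); rect('packtop',D&(z>.105)&(z<.14)); rect('rest',D&(z>.068)&(z<.09))
    rect('arm',box(.3,.5,.1,.3)&(z>.056)&(z<.075)); rect('post',box(.3,.46,.1,.3)&(z>.085)&(z<.105))
    E=box(.3,.5,-.2,.03)
    rect('epack',E&(z>.012)&(z<.07)); rect('ebody',E&(z>.034)&(z<.046)); rect('etongue',E&(z>.052)&(z<.07))
    rect('tray',box(.5,.72,-.25,.02)&(z>.012)&(z<.03))
    rect('cup',box(.45,.62,-.03,.1)&(z>.015))
E
python3 m.py
```

```text
top table z 0.00031083018433974985
top deck 1055 rect [528.3 220.1] [ 98.5 112.8] 7.0 z med/5/95 [45.8 41.8 52.4] mean [519.3 205.4  45.9]
top packtop 508 rect [535.1 220.9] [40.6 55. ] 6.6 z med/5/95 [126.3 114.8 128.8] mean [534.4 219.1 125.3]
top rest 226 rect [570.6 225.4] [14.9 77. ] 6.6 z med/5/95 [77.8 71.3 80.6] mean [570.2 225.   77.3]
top arm 177 rect [468.6 253.1] [67.5 22.1] 17.3 z med/5/95 [63.1 59.6 66.7] mean [473.3 255.4  63.1]
top post 42 rect [439.2 248.1] [12.5 12.4] 50.0 z med/5/95 [ 97.5  86.1 100.2] mean [439.1 247.4  96.3]
top epack 1033 rect [428.9 -23.3] [109.8  55.5] 69.2 z med/5/95 [39.4 33.6 43.7] mean [427.9 -26.2  39.7]
top ebody 918 rect [428.9 -23.3] [109.8  53.3] 69.1 z med/5/95 [39.4 35.1 42.4] mean [426.9 -29.4  39.2]
top etongue 45 rect [436.4  -3.8] [ 8.3 25.6] 68.2 z med/5/95 [61.3 56.9 64.6] mean [436.6  -3.7  61.3]
top tray 513 rect [659.1 -54.3] [151.2 115.6] 79.3 z med/5/95 [19.9 13.2 22.9] mean [663.2 -66.   19.2]
top cup 207 rect [592.9  68.4] [53.7 62.9] 0.2 z med/5/95 [25.3 15.7 33.1] mean [591.8  69.3  24.9]
scene table z -0.002650043727
[... 359 characters left out ...]
[68.6 17.3] 15.7 z med/5/95 [60.3 57.4 70.4] mean [466.4 250.2  61.2]
scene post 33 rect [437.8 245.9] [13.3 12. ] 85.6 z med/5/95 [93.8 86.4 96.8] mean [436.7 243.7  92.7]
scene epack 1225 rect [427.4 -27.1] [111.3  54.4] 68.4 z med/5/95 [37.2 17.8 50.9] mean [420.1 -37.1  35.7]
scene ebody 788 rect [423.2 -39. ] [84.3 53.2] 68.9 z med/5/95 [37.8 35.4 39.9] mean [420.6 -42.5  37.8]
scene etongue 59 rect [435.5  -7.1] [ 9.1 25. ] 66.6 z med/5/95 [58.4 54.1 61. ] mean [434.8  -7.8  58. ]
scene tray 420 rect [658.1 -56.4] [151.9 116.6] 79.2 z med/5/95 [17.2 13.  19.7] mean [663.3 -59.3  16.9]
scene cup 154 rect [591.4  66.9] [66.8 56.1] 88.5 z med/5/95 [24.5 16.3 31.2] mean [593.6  74.7  24.1]
```

View pics/crop_top.png

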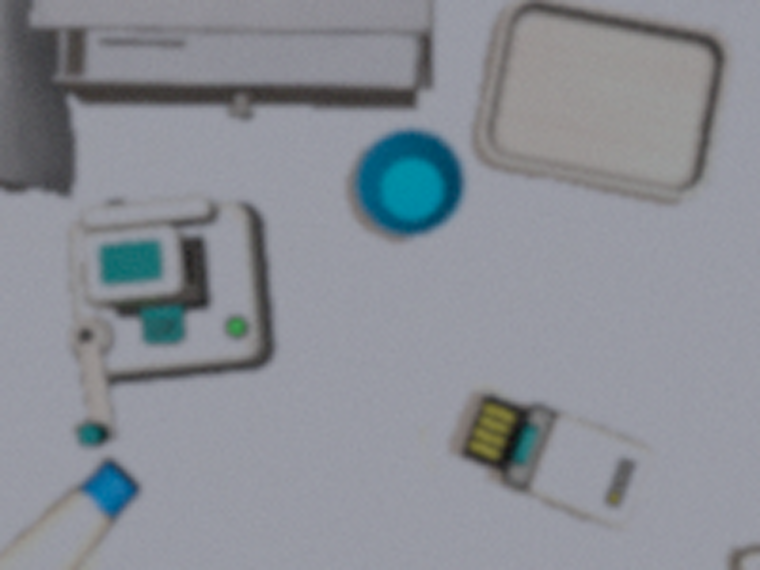

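Crop: pack top at (132,263), back rest behind it at (150,213), and the latch arm from (90,335) to its post at (92,432). The empty pack's foot is at (490,430), its tongue at (525,445) and its cap near (640,490). Heights agree with the text (deck 46, pack top 126, tongue 61). Next I'll check obstacles along the paths.

```bash
python3 - <<'E'
from h import *
H={}
g=np.zeros((18,18))
for n in('top','scene'):
    W=np.load(n+'.npz')['W'].reshape(-1,3); W=W[np.isfinite(W).all(1)]
    i=((W[:,0]-.0)/.05).astype(int); j=((W[:,1]+.3)/.05).astype(int)
    ok=(i>=0)&(i<18)&(j>=0)&(j<18)&(W[:,2]<.6)
    np.maximum.at(g,(i[ok],j[ok]),W[ok,2])
print('rows x from .85 down; cols y .60->-.3 (mm)'); print('     ',[round(-.3+.05*j,2) for j in range(17,-1,-1)])
for a in range(17,-1,-1): print(f'{a*.05:.2f}',(g[a,::-1]*1000).astype(int))
E
```

```text
rows x from .85 down; cols y .60->-.3 (mm)
      [0.55, 0.5, 0.45, 0.4, 0.35, 0.3, 0.25, 0.2, 0.15, 0.1, 0.05, 0.0, -0.05, -0.1, -0.15, -0.2, -0.25, -0.3]
0.85 [342 352 362 372 382 391 402 412 423 433 443 453 463 473 483 493 503 515]
0.80 [  0 113 120 120 120 121 145 147 145 166 145   6  90  96 122 125 126 126]
0.75 [  0 269 271 269 122 121 146 189 188 169 168  49  87  97 129 201 131 130]
0.70 [115 270 270 270 265 122 146 189 187 204 205  23  23  91 111 197 132 132]
0.65 [184 269 270 269 264 120 145 145 146 146 204  23   8   8  24   6 134 131]
0.60 [183 182 266 257 121 121 138 138 138 136 136  34  23  24  24   4 134 131]
0.55 [155 155 155 155 154 121  90 129 126  34  34  33   5  23  22   9 133 131]
0.50 [161 162 161 160 160   5  67 130 128   5   5   5   4   5   5  14 133 131]
0.45 [168 165 165 165 165   5  71  64  49   5   5  39  43   6   5  15 133 131]
0.40 [164 162 162 162 162   5 100 101   5   5   4  63  65  44   4  16 133 130]
0.35 [128 128 132 127 126  26  35  29   6   4   5   5  42  43  24  39 134 131]
0.30 [ 89  86 114  86  84  23  23   5   5   4   4   5   4   4  24  39 123 122]
0.25 [332 336 493 495  30   0   0   0   0   0   0   0   0   0   0   0   0   0]
0.20 [  0 318 489 500 337   0   0   0   0   0   0   0   0   0   0   0   0   0]
0.15 [  0   0 414 433 333   0   0   0   0   2   0   2   0   0   1   0   0   0]
0.10 [  0   0   0 322   0   0   0   0   3   4   3 219 234   4   4   4   0   0]
0.05 [  0   0   0   0   0   0   0   0   3   4  12 298 299 282   4   2   0   0]
0.00 [  0   0   0   0   0   0   0   0   0   0 297 308 308 300   0   0   0   0]
```

```bash
python3 -m handwheel '[38,-31,0,0.07,1,38,-31,0,0.07,1,38,-31,0,0.07,1,38,-31,0,0.07,1,38,-31,0,0.07,1,38,-31,0,0.07,1,38,-31,0,0.07,1,0,0,0,0.06,1]'
cat >> h.py <<'E'
def wrist():
    c=eyes.calibration('wrist'); p,d=eyes.read_camera('wrist')
    v,u=np.mgrid[0:400,0:640]; X=(u-c['cx'])/c['fx'];Y=(v-c['cy'])/c['fy'];r=np.hypot(X,Y)+1e-9
    s=np.tan(np.minimum(r,1.5))/r*d
    P=np.stack([X*s,Y*s,d],-1); T=np.linalg.inv(np.array(c['world_to_cam']))
    W=P@T[:3,:3].T+T[:3,3]; W[(d<=0)|(r>1.4)]=np.nan
    return p,d,W
def rect(name,W,m,k=0):
    n,l,s,c=cv2.connectedComponentsWithStats(m.astype(np.uint8))
    if n<2: print(name,'none');return
    i=1+np.argmax(s[1:,4]); q=W[l==i]; r=cv2.minAreaRect((q[:,:2]*1000).astype(np.float32))
    print(name,len(q),'rect',np.round(r[0],1),np.round(r[1],1),round(r[2],1),'z50/5/95',np.round(np.percentile(q[:,2],[50,5,95])*1000,1),'mean',np.round(q.mean(0)*1000,1))
def box(W,a,b,c,d,e,f):
    x,y,z=W[...,0],W[...,1],W[...,2]; return (x>a)&(x<b)&(y>c)&(y<d)&(z>e)&(z<f)
E
python3 - <<'E'
from h import *
p,d,W=wrist(); cv2.imwrite('pics/w1.png',p); o=robot.observe(); print(o['time'],o['tool_pos'],o['tool_rot'],o['qpos'])
B=(.4,.65,.1,.32)
rect('deck',W,box(W,*B,.038,.052)); rect('packtop',W,box(W,*B,.11,.14)); rect('rest',W,box(W,*B,.07,.085)); rect('post',W,box(W,*B,.09,.105))
print(np.nanmedian(W[...,2][box(W,.4,.6,.0,.13,-.02,.02)]))
E
```

```text
time: 0.9
tool_pos: [0.4916, 0.2548, 0.2399]
tool_rot: [-3.14, 0.001, -3.03]
contact_force: [-1.0, 1.1, -0.4]
opening: 0.0918
grip_force: 0.0
0.95 [0.48951783 0.25652483 0.23985262] [-3.14108399e+00 -1.01940833e-03 -3.02659125e+00] [ 3.44152601e-01  3.94118805e-01  1.44750469e+00 -2.73702182e-04
  1.30107747e+00 -1.34157231e+00]
deck 3817 rect [528.2 219. ] [ 99.4 112.3] 6.7 z50/5/95 [44.7 42.  46.6] mean [515.7 217.2  44.6]
packtop 2433 rect [534.9 220.5] [41.5 54.9] 7.3 z50/5/95 [125.2 115.1 126.5] mean [531.3 220.9 124. ]
rest 211 rect [517.3 218.6] [ 9.4 53.7] 0.9 z50/5/95 [77.9 70.5 84.8] mean [516.  220.3  78. ]
post 279 rect [517.1 219.9] [53.6 10.7] 87.2 z50/5/95 [ 99.5  90.5 104.2] mean [515.8 221.1  98.5]
-0.0005366036272062558
```

View pics/w1.png

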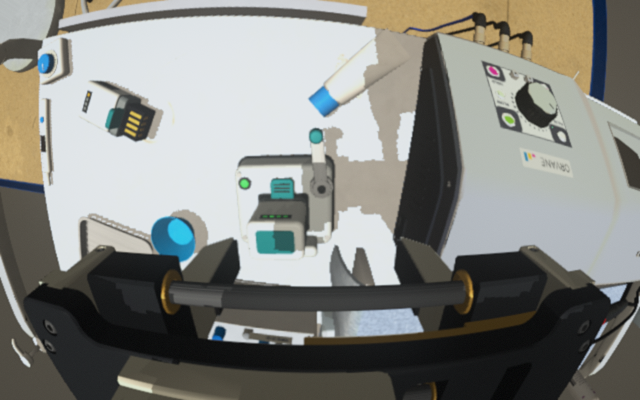

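Wrist view: pack top at (278,242), tongue at (283,187), latch post at (316,135), fingers open either side. All three views agree on the dock at (535, 220), yaw 6.9°. Moving over it.

```bash
python3 -m handwheel '[24,-20,0,0,1,23,-19,0,0.005,1,0,0,-40,0,1,0,0,-20,0,1,0,0,0,0,1,0,0,0,0,1]'
```

```text
time: 1.55
tool_pos: [0.5344, 0.2205, 0.1811]
tool_rot: [3.141, -0.0, -3.022]
contact_force: [0.6, 0.5, 0.7]
opening: 0.0921
grip_force: 0.0
```

```bash
python3 -m handwheel '[1,0,-40,0,1,0,0,-30,0,1,0,0,-10,0,1,0,0,0,0,1,0,0,0,0,0,0,0,0,0,0,0,0,0,0,0,0,0,0,0,0]' 30;  python3 -m handwheel '[0,0,0,0,0,0,0,0,0,0,0,0,0,0,0]'
```

```text
time: 2.35
tool_pos: [0.536, 0.2201, 0.1017]
tool_rot: [3.141, 0.002, -3.022]
contact_force: [0.1, 0.7, -0.7]
opening: 0.0642
grip_force: 0.0
time: 2.65
tool_pos: [0.5358, 0.22, 0.1011]
tool_rot: [3.141, 0.001, -3.022]
contact_force: [0.5, 1.2, 2.8]
opening: 0.0539
grip_force: 30.0
```

```bash
python3 -m handwheel '[0,0,15,0,0,0,0,25,0,0,0,0,40,0,0,0,0,20,0,0,0,-30,0,0,0,0,-45,0,0,0,0,-45,0,0,0,0,-45,0,0,0]'; python3 -m handwheel '[5,-45,0,0,0,20,-45,0,0,0,35,-30,0,-0.05,0,35,-10,0,-0.1,0,14,0,0,-0.1,0,0,0,-25,0,0,0,0,0,0,0,0,0,0,0,0]'
python3 - <<'E'
from h import *
p,d,W=wrist(); cv2.imwrite('pics/w2.png',p); o=robot.observe(); print(o['time'],o['tool_pos'],o['tool_rot'],o['contact_force'],o['opening'])
rect('tray',W,box(W,.55,.75,-.2,.05,.012,.028))
E
```

```text
time: 3.45
tool_pos: [0.5349, 0.0535, 0.2001]
tool_rot: [3.141, -0.002, -3.022]
contact_force: [1.0, -0.7, -3.3]
opening: 0.0541
grip_force: 30.0
time: 4.25
tool_pos: [0.6437, -0.0748, 0.1747]
tool_rot: [3.141, -0.003, 3.011]
contact_force: [0.5, 0.0, -2.0]
opening: 0.0542
grip_force: 30.0
4.3 [ 0.64434545 -0.07491386  0.17593655] [ 3.14144920e+00 -6.94282372e-04  3.01117852e+00] [-0.78265651  0.30675406 -3.35236403] 0.05378161017047978
tray 2181 rect [654.4 -54.8] [152.2 106.6] 78.7 z50/5/95 [19.  13.5 20.3] mean [636.9 -49.1  18.3]
```

View pics/w2.png

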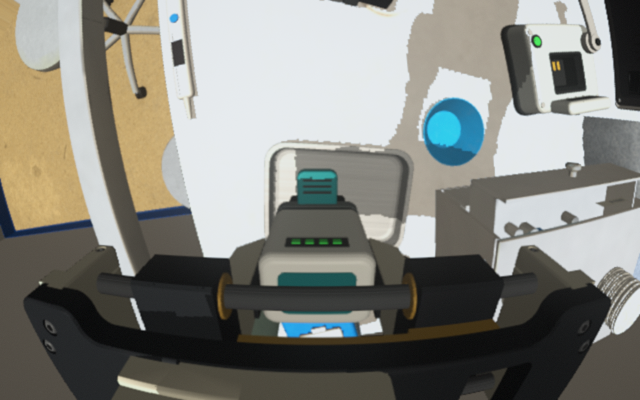

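Wrist view: the gripped pack is upright with 4 green cells lit, over the tray (rim 265–410, 145–245). The dock at (560,70) is empty. Lowering.

```bash
python3 -m handwheel '[8,2,-30,0,0,0,0,-30,0,0,0,0,-18,0,0,0,0,-5,0,0,0,0,-4,0,0,0,0,0,0,0]'
```

```text
time: 4.9
tool_pos: [0.6532, -0.0732, 0.09]
tool_rot: [-3.142, 0.002, 3.011]
contact_force: [0.3, -0.6, -2.4]
opening: 0.054
grip_force: 30.0
```

```bash
python3 -m handwheel '[0,0,-2,0,0,0,0,0,0,0]'; python3 -m handwheel '[0,0,-1,0,0,0,0,0,0,0]'
```

```text
time: 5.1
tool_pos: [0.6534, -0.0732, 0.0881]
tool_rot: [-3.141, 0.003, 3.011]
contact_force: [0.9, -0.2, -0.2]
opening: 0.0539
grip_force: 30.0
time: 5.3
tool_pos: [0.6536, -0.0732, 0.0881]
tool_rot: [-3.141, 0.003, 3.011]
contact_force: [-0.9, 0.7, 6.3]
opening: 0.0536
grip_force: 30.0
```

```bash
python3 -m handwheel '[0,0,0,0,1,0,0,0,0,1,0,0,0,0,1,0,0,0,0,1,0,0,20,0,1,0,0,40,0,1,0,0,40,0,1,0,0,20,0,1]'; python3 -m handwheel '[-30,0,0,-0.14,1,-30,0,0,-0.14,1,-30,0,0,-0.14,1,-30,0,0,-0.14,1,-30,0,0,-0.14,1,-30,0,0,-0.14,1,0,0,0,-0.14,1,0,0,0,-0.14,1]';  python3 -m handwheel '[0,0,0,-0.14,1,0,0,0,-0.14,1,0,0,0,-0.14,1,0,0,0,-0.14,1,0,0,0,-0.13,1,0,0,0,0,1,0,0,0,0,1]'
python3 - <<'E'
from h import *
p,d,W=wrist(); cv2.imwrite('pics/w3.png',p); o=robot.observe(); print(o['time'],o['tool_pos'],o['tool_rot'],o['contact_force'],o['opening'],o['qpos'])
B=(.33,.52,-.15,.08)
rect('epack',W,box(W,*B,.012,.07)); rect('ebody',W,box(W,*B,.034,.046)); rect('etongue',W,box(W,*B,.055,.07))
p,d,c=grab('top'); W=pts(d,c); cv2.imwrite('pics/t3.png',p)
rect('chargedtop',W,box(W,.55,.75,-.2,.05,.1,.13)); rect('epackT',W,box(W,*B,.012,.07))
E
```

```text
time: 6.1
tool_pos: [0.6538, -0.0733, 0.2098]
tool_rot: [-3.141, 0.005, 3.011]
contact_force: [0.8, 0.2, 0.3]
opening: 0.0915
grip_force: 0.0
time: 6.9
tool_pos: [0.4719, -0.0731, 0.2062]
tool_rot: [3.141, 0.0, 1.885]
contact_force: [-0.5, -0.4, 0.8]
opening: 0.0916
grip_force: 0.0
time: 7.6
tool_pos: [0.4726, -0.073, 0.2057]
tool_rot: [3.141, 0.0, 1.204]
contact_force: [0.1, -0.5, -0.4]
opening: 0.0913
grip_force: 0.0
7.65 [ 0.4725846  -0.07304874  0.20573454] [3.14155628e+00 3.52374366e-05 1.20398260e+00] [-0.0233678  -0.10432116 -0.1607821 ] 0.0921592122108398 [-3.13789646e-01  2.90339317e-01  1.70306509e+00 -4.06963990e-05
  1.14815380e+00  5.30407740e-02]
epack 5078 rect [429. -25.] [110.1  55.7] 69.3 z50/5/95 [38.7 32.7 45.9] mean [431.2 -26.1  38.3]
ebody 4173 rect [429.1 -25.3] [109.8  54. ] 69.4 z50/5/95 [38.8 34.4 40.4] mean [428.2 -31.   38.2]
etongue 235 rect [437.2  -4.9] [ 8.6 25.1] 67.5 z50/5/95 [60.8 56.3 62.4] mean [437.9  -5.4  60.3]
chargedtop 463 rect [652.7 -71.5] [54.9 41.7] 84.9 z50/5/95 [113.4 106.1 115.9] mean [651.4 -70.7 112.8]
epackT 577 rect [436.4  -4.1] [69.2 53.7] 68.4 z50/5/95 [38.3 33.3 60.3] mean [435.5  -3.3  39.5]
```

View pics/w3.png

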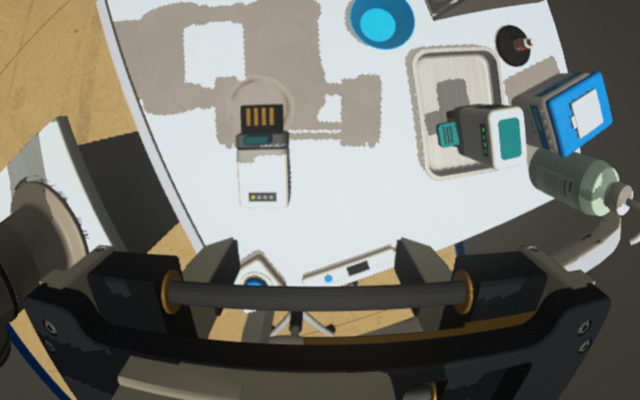

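Wrist view: the charged pack stands upright in the tray at (490,135). The empty pack has its foot at (262,120), tongue at (262,140) and amber cell at (255,197). The measurement agrees: centre (429,-25), axis 69.3°. Now gripping near the cap with a light force, so it can swing upright.

```bash
python3 -m handwheel '[-28,7,-20,0.005,1,-28,6,-40,0,1,0,0,-45,0,1,0,0,-40,0,1,0,0,-25,0,1,0,0,-12,0,1,0,0,0,0,1,0,0,0,0,1]'
```

```text
time: 8.5
tool_pos: [0.4169, -0.0601, 0.024]
tool_rot: [3.141, 0.0, 1.207]
contact_force: [0.0, 0.4, 0.6]
opening: 0.0917
grip_force: 0.0
```

```bash
python3 -m handwheel '[-1,0,-7,0,1,0,0,0,0,0,0,0,0,0,0,0,0,0,0,0,0,0,0,0,0,0,0,0,0,0,0,0,0,0,0,0,0,0,0,0]' 6; python3 -m handwheel '[0,0,0,0,0,0,0,0,0,0,0,0,0,0,0]'
```

```text
time: 9.3
tool_pos: [0.4157, -0.0601, 0.0169]
tool_rot: [3.141, 0.0, 1.206]
contact_force: [-0.5, 0.4, 1.6]
opening: 0.0538
grip_force: 6.0
time: 9.6
tool_pos: [0.4157, -0.0601, 0.0169]
tool_rot: [3.141, 0.0, 1.206]
contact_force: [-0.9, -0.5, 3.5]
opening: 0.0544
grip_force: 6.0
```

```bash
python3 -m handwheel '[0,0,10,0,0,0,2,10,0,0,1,3,10,0,0,2,4,10,0,0,2,5,10,0,0,0,0,0,0,0]'; python3 - <<'E'
from h import *
p,d,c=grab('scene'); W=pts(d,c); cv2.imwrite('pics/s4.png',cv2.resize(p[180:340,230:430],None,fx=3,fy=3))
E
```

```text
time: 10.2
tool_pos: [0.4216, -0.0458, 0.0684]
tool_rot: [3.138, -0.0, 1.207]
contact_force: [-0.9, -2.3, 1.8]
opening: 0.0542
grip_force: 6.0
```

View pics/s4.png

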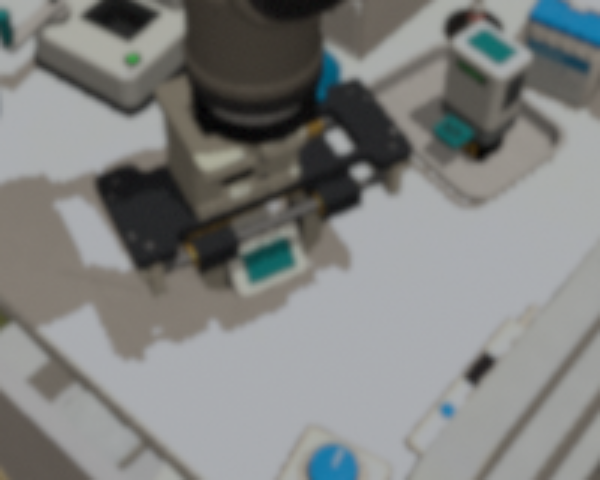

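Scene crop: the pack's teal cap face is tilting up at (268,260), so it pivots in the pads. Lifting on until it hangs free.

```bash
python3 -m handwheel '[2,5,10,0,0,2,6,10,0,0,3,8,8,0,0,2,5,10,0,0,0,0,10,0,0,0,0,10,0,0,0,0,0,0,0,0,0,0,0,0]'; python3 - <<'E'
from h import *
p,d,W=wrist(); cv2.imwrite('pics/w5.png',p); o=robot.observe(); print(o['time'],o['tool_pos'],o['contact_force'])
t=o['tool_pos']; m=box(W,t[0]-.06,t[0]+.06,t[1]-.06,t[1]+.06,-.02,.16); 
rect('tip',W,box(W,t[0]-.08,t[0]+.08,t[1]-.08,t[1]+.08,t[2]-.01,t[2]+.05))
p,d,c=grab('top')
E
```

```text
time: 11.05
tool_pos: [0.4295, -0.0222, 0.1248]
tool_rot: [3.141, 0.0, 1.206]
contact_force: [0.6, 0.1, -3.2]
opening: 0.0538
grip_force: 6.0
11.1 [ 0.42931696 -0.02218942  0.12449107] [ 0.84115004 -0.5098871  -2.58301442]
tip 11008 rect [435.7  -6.5] [33.6 88.1] 68.8 z50/5/95 [132.5 116.5 149.2] mean [434.9  -8.3 132.4]
```

View pics/w5.png

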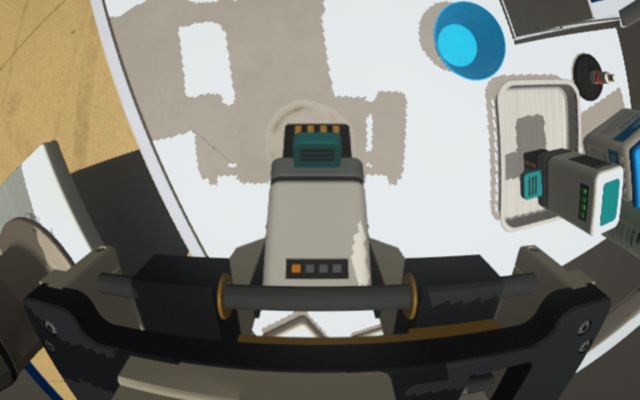

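```bash
cat >> h.py <<'E'
def tilt(W,t,a):
    # front face plane: local frame f=horizontal front direction (angle a), origin TCP
    f=np.array([np.cos(a),np.sin(a)]); s=np.array([-f[1],f[0]])
    q=W[np.isfinite(W).all(-1)]; h=q[:,:2]-t[:2]; F=h@f; S=h@s; Z=q[:,2]-t[2]
    m=(abs(S)<.02)&(F>-.03)&(F<.12)&(q[:,2]>.008)&(Z<.03)
    Fm,Zm=F[m],Z[m]
    best=None
    rng=np.random.default_rng(0)
    for _ in range(400):
        i,j=rng.integers(len(Fm),size=2); n=np.array([Zm[j]-Zm[i],-(Fm[j]-Fm[i])]); L=np.hypot(*n)
        if L<.02: continue
        n/=L; k=abs((Fm-Fm[i])*n[0]+(Zm-Zm[i])*n[1])<.0015
        if best is None or k.sum()>best.sum(): best=k
    A=np.c_[Fm[best],Zm[best]]; c=A.mean(0); v=np.linalg.svd(A-c,full_matrices=False)[2][0]
    if v[1]<0: v=-v
    n=np.array([v[1],-v[0]]); 
    print('pts',best.sum(),'tilt from vertical deg (foot fwd +)',round(-np.degrees(np.arctan2(v[0],v[1])),1),'face fwd of TCP at TCP height mm',round(1e3*(c[0]-v[0]/v[1]*c[1]),1),'dist of TCP to face',round(1e3*abs(c@n),1), 'z range',np.round((t[2]+A[:,1].min())*1e3),np.round((t[2]+A[:,1].max())*1e3),'lowest of all',np.round(1e3*(t[2]+Zm.min())))
E
python3 - <<'E'
from h import *
p,d,W=wrist(); o=robot.observe(); tilt(W,o['tool_pos'],np.radians(69.1)); print(o['contact_force'])
E
```

```text
pts 9340 tilt from vertical deg (foot fwd +) 44.1 face fwd of TCP at TCP height mm 22.4 dist of TCP to face 16.1 z range 91.0 146.0 lowest of all 65.0
[ 0.19473903  0.46095441 -3.92597298]
```

```bash
python3 -m handwheel '[0,0,-20,0,0,0,0,-20,0,0,0,0,-8,0,0,0,0,-3,0,0,0,0,-3,0,0,0,0,0,0,0]' 4; python3 -m handwheel '[0,0,-2,0,0,0,0,0,0,0]'
```

```text
time: 11.8
tool_pos: [0.4299, -0.0222, 0.071]
tool_rot: [3.141, -0.0, 1.206]
contact_force: [0.3, -1.0, -0.2]
opening: 0.0537
grip_force: 4.0
time: 12.0
tool_pos: [0.4299, -0.0222, 0.069]
tool_rot: [3.141, -0.0, 1.206]
contact_force: [-1.0, -2.6, 3.2]
opening: 0.0542
grip_force: 4.0
```

```bash
python3 -m handwheel '[3,7,4,0,0,3,7,4,0,0,3,8,3,0,0,3,8,2,0,0,3,8,1,0,0,3,8,1,0,0,0,0,0,0,0]'; python3 - <<'E'
from h import *
p,d,W=wrist(); o=robot.observe(); tilt(W,o['tool_pos'],np.radians(69.1)); print(o['contact_force'])
E
```

```text
time: 12.7
tool_pos: [0.448, 0.025, 0.0838]
tool_rot: [3.141, -0.0, 1.207]
contact_force: [0.8, -0.1, -3.0]
opening: 0.054
grip_force: 4.0
pts 7480 tilt from vertical deg (foot fwd +) 40.4 face fwd of TCP at TCP height mm 17.7 dist of TCP to face 13.4 z range 58.0 114.0 lowest of all 31.0
[ 0.09094405 -1.27530315 -3.51972625]
```

```bash
python3 -m handwheel '[0,0,10,0,0,0,0,10,0,0,0,0,0,0,0,0,0,0,0,0]' 3; python3 - <<'E'
from h import *
p,d,W=wrist(); o=robot.observe(); tilt(W,o['tool_pos'],np.radians(69.1)); print(o['contact_force'])
E
python3 -m handwheel '[3,8,0,0,0,-3,-8,0,0,0,3,8,0,0,0,-3,-8,0,0,0,0,0,8,0,0,0,0,-8,0,0,0,0,0,0,0]' 3; python3 - <<'E'
from h import *
p,d,W=wrist(); o=robot.observe(); tilt(W,o['tool_pos'],np.radians(69.1)); print(o['contact_force'])
E
```

```text
time: 13.15
tool_pos: [0.4479, 0.0237, 0.1043]
tool_rot: [3.14, -0.0, 1.205]
contact_force: [0.0, -0.1, -2.4]
opening: 0.054
grip_force: 3.0
pts 7204 tilt from vertical deg (foot fwd +) 36.2 face fwd of TCP at TCP height mm 14.1 dist of TCP to face 11.4 z range 74.0 134.0 lowest of all 45.0
[-0.67583387  0.58366342 -3.16239548]
time: 13.9
tool_pos: [0.4472, 0.0239, 0.1031]
tool_rot: [-3.141, 0.0, 1.205]
contact_force: [-0.9, 0.3, -3.1]
opening: 0.0544
grip_force: 3.0
pts 6382 tilt from vertical deg (foot fwd +) 25.3 face fwd of TCP at TCP height mm 6.6 dist of TCP to face 6.0 z range 57.0 120.0 lowest of all 27.0
[ 0.29694539 -0.15953949 -2.4909703 ]
```

```bash
python3 -m handwheel '[0,0,-3,0,0,0,0,-3,0,0,0,0,0,0,0]' 5;  python3 -m handwheel '[0,0,-2,0,0,0,0,0,0,0]'; python3 -m handwheel '[0,0,-2,0,0,0,0,0,0,0]'
```

```text
time: 14.25
tool_pos: [0.4473, 0.024, 0.0972]
tool_rot: [-3.141, 0.0, 1.206]
contact_force: [-0.6, 0.9, -3.2]
opening: 0.0539
grip_force: 5.0
time: 14.45
tool_pos: [0.4475, 0.024, 0.0955]
tool_rot: [-3.141, 0.0, 1.206]
contact_force: [-0.3, 1.3, -3.2]
opening: 0.0541
grip_force: 5.0
time: 14.65
tool_pos: [0.4475, 0.024, 0.0936]
tool_rot: [-3.141, 0.0, 1.206]
contact_force: [0.6, -0.7, -4.0]
opening: 0.0539
grip_force: 5.0
```

```bash
python3 -m handwheel '[0,0,-3,0,0,0,0,0,0,0]';  python3 -m handwheel '[0,0,-3,0,0,0,0,0,0,0]'; python3 -m handwheel '[0,0,-3,0,0,0,0,0,0,0]'; python3 - <<'E'
from h import *
p,d,W=wrist(); o=robot.observe(); tilt(W,o['tool_pos'],np.radians(69.1)); print(o['contact_force'])
E
```

```text
time: 14.85
tool_pos: [0.4474, 0.024, 0.0904]
tool_rot: [-3.141, 0.0, 1.206]
contact_force: [0.4, -0.0, -3.4]
opening: 0.0542
grip_force: 5.0
time: 15.05
tool_pos: [0.4474, 0.024, 0.0874]
tool_rot: [-3.141, 0.0, 1.206]
contact_force: [-0.1, -1.1, -3.5]
opening: 0.0541
grip_force: 5.0
time: 15.25
tool_pos: [0.4476, 0.0239, 0.0849]
tool_rot: [3.141, 0.0, 1.206]
contact_force: [-1.8, -0.5, 2.1]
opening: 0.0538
grip_force: 5.0
pts 6246 tilt from vertical deg (foot fwd +) 25.7 face fwd of TCP at TCP height mm 7.1 dist of TCP to face 6.4 z range 40.0 102.0 lowest of all 12.0
[-1.26887892 -1.19044916  1.95382674]
```

```bash
python3 -m handwheel '[3,7,0,0,0,3,8,0,0,0,3,7,0,0,0,0,0,0,0,0]'; python3 - <<'E'
from h import *
p,d,W=wrist(); o=robot.observe(); tilt(W,o['tool_pos'],np.radians(69.1)); print(o['contact_force'])
E
```

```text
time: 15.7
tool_pos: [0.4573, 0.0472, 0.0846]
tool_rot: [3.141, -0.001, 1.207]
contact_force: [-0.6, 1.6, 0.2]
opening: 0.0539
grip_force: 5.0
pts 5159 tilt from vertical deg (foot fwd +) 11.1 face fwd of TCP at TCP height mm 5.5 dist of TCP to face 5.4 z range 37.0 105.0 lowest of all 8.0
[0.05702029 0.54098828 0.15984055]
```

```bash
python3 -m handwheel '[2,6,-0.5,0,0,2,6,-0.5,0,0,1,4,-0.5,0,0,0,0,0,0,0]'; python3 - <<'E'
from h import *
p,d,W=wrist(); o=robot.observe(); tilt(W,o['tool_pos'],np.radians(69.1)); print(o['contact_force'])
E
```

```text
time: 16.15
tool_pos: [0.4618, 0.0625, 0.0832]
tool_rot: [3.141, -0.0, 1.206]
contact_force: [0.4, 0.8, -1.4]
opening: 0.0538
grip_force: 5.0
pts 4517 tilt from vertical deg (foot fwd +) 3.6 face fwd of TCP at TCP height mm 3.8 dist of TCP to face 3.8 z range 34.0 104.0 lowest of all 8.0
[ 0.94376706  0.64816362 -1.22580682]
```

```bash
python3 -m handwheel '[0,0,-1,0,0,0,0,0,0,1,0,0,0,0,1,0,0,0,0,1,0,0,0,0,1,0,0,0,0,1]'; python3 - <<'E'
from h import *
p,d,W=wrist(); cv2.imwrite('pics/w6.png',p); o=robot.observe(); t=o['tool_pos'];tilt(W,t,np.radians(69.1)); print(t,o['contact_force'],o['opening'])
rect('top',W,box(W,t[0]-.05,t[0]+.05,t[1]-.05,t[1]+.05,.1,.12))
E
```

```text
time: 16.8
tool_pos: [0.4616, 0.0619, 0.0822]
tool_rot: [3.142, 0.0, 1.206]
contact_force: [-0.1, 0.3, -0.0]
opening: 0.0888
grip_force: 0.0
pts 4217 tilt from vertical deg (foot fwd +) -2.9 face fwd of TCP at TCP height mm 14.6 dist of TCP to face 14.6 z range 29.0 110.0 lowest of all 8.0
[0.46160503 0.06187816 0.08223312] [ 0.34035247 -0.28463088 -0.30211688] 0.09053275388033429
top 3111 rect [465.9  72.1] [11.7 53.8] 68.9 z50/5/95 [108.2 101.6 109.8] mean [466.1  73.6 107.3]
```

View pics/w6.png

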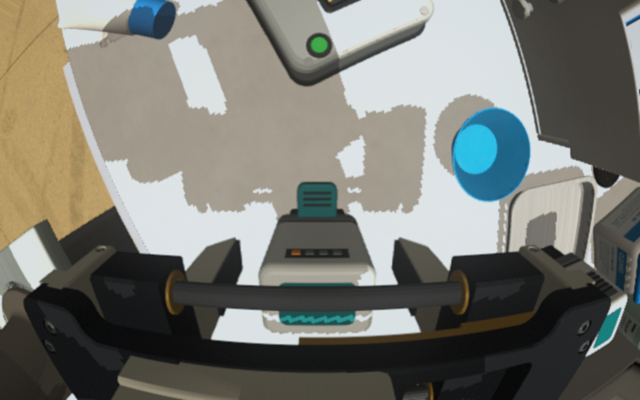

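Wrist view: the empty pack stands on its foot between the open fingers, with its tongue at (318,198) and amber cell at (295,253). Centring on it and checking again.

```bash
python3 -m handwheel '[-2,-5,3,0,1,0,0,0,0,1,0,0,0,0,1]'; python3 - <<'E'
from h import *
p,d,W=wrist(); o=robot.observe(); t=o['tool_pos'];tilt(W,t,np.radians(69.1)); print(t,o['tool_rot'],o['opening'])
p,d,c=grab('top'); W=pts(d,c); rect('topcam',W,box(W,t[0]-.06,t[0]+.06,t[1]-.06,t[1]+.06,.1,.118))
p,d,c=grab('scene'); W=pts(d,c); rect('scenecam',W,box(W,t[0]-.06,t[0]+.06,t[1]-.06,t[1]+.06,.1,.118))
E
```

```text
time: 17.15
tool_pos: [0.4596, 0.0568, 0.0854]
tool_rot: [3.141, -0.0, 1.205]
contact_force: [-0.2, 0.5, 1.0]
opening: 0.0919
grip_force: 0.0
pts 4798 tilt from vertical deg (foot fwd +) 1.7 face fwd of TCP at TCP height mm 13.2 dist of TCP to face 13.2 z range 31.0 111.0 lowest of all 8.0
[0.45968689 0.05682799 0.08535534] [ 3.14122096e+00 -1.19049344e-04  1.20545486e+00] 0.09200201711861569
topcam none
scenecam 305 rect [454.9  46.2] [30.1 54.7] 68.3 z50/5/95 [107.7 101.5 109.8] mean [452.8  45.  107. ]
```

```bash
python3 -m handwheel '[-2,-6,0,0,1,0,0,0,0,1,0,0,0,0,1,0,0,0,0,1,0,0,0,0,1]'; python3 - <<'E'
from h import *
for i in range(2):
    p,d,W=wrist(); o=robot.observe(); t=o['tool_pos'];tilt(W,t,np.radians(69.1)); print(t)
E
```

```text
time: 17.8
tool_pos: [0.4576, 0.051, 0.0852]
tool_rot: [3.142, -0.0, 1.206]
contact_force: [-0.5, 0.2, -0.2]
opening: 0.0922
grip_force: 0.0
pts 4528 tilt from vertical deg (foot fwd +) 1.0 face fwd of TCP at TCP height mm 20.2 dist of TCP to face 20.2 z range 32.0 111.0 lowest of all 8.0
[0.4576434  0.05099787 0.08525778]
pts 4609 tilt from vertical deg (foot fwd +) 1.3 face fwd of TCP at TCP height mm 19.8 dist of TCP to face 19.8 z range 31.0 111.0 lowest of all 8.0
[0.45760668 0.05101913 0.08522271]
```

```bash
python3 -m handwheel '[0,0,0,0,0,0,0,0,0,0,0,0,0,0,0,0,0,0,0,0,0,0,0,0,0,0,0,0,0,0,0,0,5,0,0,0,0,15,0,0]' 40; python3 -m handwheel '[0,0,40,0.12,0,0,0,45,0.14,0,6,14,5,0.14,0,6,14,0,0.14,0,6,14,0,0.14,0,6,14,0,0.14,0,6,14,0,0.14,0,6,14,0,0.14,0]'; python3 -m handwheel '[6,14,0,0.14,0,6,14,0,0.14,0,6,14,0,0.14,0,6,14,0,0.14,0,6,14,0,0.14,0,6,14,0,0.14,0,6,1,0,0.115,0,0,0,0,0,0]'
python3 -m handwheel '[0,0,0,0,0,0,0,0,0,0]'
python3 - <<'E'
from h import *
p,d,W=wrist(); o=robot.observe(); t=o['tool_pos'];tilt(W,t,np.radians(186.9)); print(t,o['tool_rot'],o['qpos'])
B=(.4,.65,.1,.34)
rect('deck',W,box(W,*B,.038,.052)); cv2.imwrite('pics/w7.png',p)
E
```

```text
time: 18.7
tool_pos: [0.4563, 0.051, 0.1044]
tool_rot: [-3.138, 0.001, 1.206]
contact_force: [0.2, -0.5, -3.2]
opening: 0.0536
grip_force: 40.0
time: 19.5
tool_pos: [0.4934, 0.1355, 0.1951]
tool_rot: [-3.141, -0.001, 2.312]
contact_force: [-0.0, 0.1, -3.7]
opening: 0.054
grip_force: 40.0
time: 20.3
tool_pos: [0.5357, 0.2202, 0.1948]
tool_rot: [-3.141, -0.001, -3.021]
contact_force: [-0.0, 0.0, -3.9]
opening: 0.054
grip_force: 40.0
time: 20.5
tool_pos: [0.5352, 0.2196, 0.1951]
tool_rot: [-3.142, -0.001, -3.025]
contact_force: [-0.4, 0.5, -2.7]
opening: 0.0535
grip_force: 40.0
pts 4423 tilt from vertical deg (foot fwd +) 0.8 face fwd of TCP at TCP height mm 22.0 dist of TCP to face 21.9 z range 43.0 220.0 lowest of all 8.0
[0.53526338 0.21961968 0.19523244] [ 3.14154759e+00 -4.68099244e-04 -3.02460075e+00] [ 2.56860326e-01  4.77533628e-01  1.44124913e+00  1.16869786e-04
  1.22326714e+00 -1.43096772e+00]
deck 5761 rect [527.9 219.1] [ 97.4 113. ] 6.7 z50/5/95 [44.7 41.8 46.1] mean [513.9 212.3  44.5]
```

View pics/w7.png

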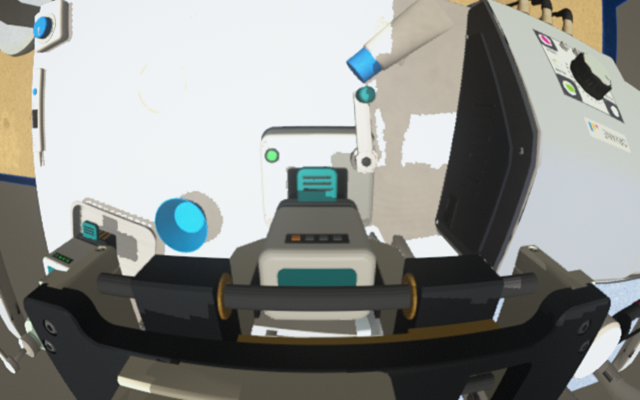

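Wrist view: the pack is held upright with tongue (317,182) towards the latch side, over the dock. The latch is open, with its post at (365,93). Inserting.

```bash
python3 -m handwheel '[1,0.5,-30,0.003,0,0,0,-25,0,0,0,0,-5,0,0,0,0,-5,0,0,0,0,-5,0,0,0,0,0,0,0]';  python3 -m handwheel '[0,0,-4,0,0,0,0,-3,0,0,0,0,0,0,0]'
```

```text
time: 21.15
tool_pos: [0.5368, 0.2205, 0.1256]
tool_rot: [3.141, 0.001, -3.02]
contact_force: [0.2, 0.0, -3.2]
opening: 0.0541
grip_force: 40.0
time: 21.45
tool_pos: [0.5364, 0.2204, 0.118]
tool_rot: [3.142, -0.0, -3.019]
contact_force: [0.9, 0.1, -2.8]
opening: 0.0536
grip_force: 40.0
```

Foot is 13 mm into the mouth without any contact force.

```bash
python3 -m handwheel '[0,0,-4,0,0,0,0,-4,0,0,0,0,-4,0,0,0,0,0,0,0]';  python3 -m handwheel '[0,0,-3,0,0,0,0,0,0,0]'; python3 -m handwheel '[0,0,-2,0,0,0,0,0,0,0]'
```

```text
time: 21.85
tool_pos: [0.5362, 0.2203, 0.1054]
tool_rot: [-3.141, -0.001, -3.019]
contact_force: [-0.1, -0.8, -2.7]
opening: 0.0542
grip_force: 40.0
time: 22.05
tool_pos: [0.5364, 0.2204, 0.1029]
tool_rot: [3.142, -0.001, -3.019]
contact_force: [-0.6, 0.7, -3.1]
opening: 0.0537
grip_force: 40.0
time: 22.25
tool_pos: [0.5368, 0.2205, 0.1013]
tool_rot: [3.141, 0.0, -3.019]
contact_force: [-0.2, -0.3, -3.4]
opening: 0.0537
grip_force: 40.0
```

```bash
python3 -m handwheel '[0,0,-2,0,0,0,0,0,0,0]';  python3 -m handwheel '[0,0,-2,0,0,0,0,0,0,0]'
```

```text
time: 22.45
tool_pos: [0.5372, 0.2205, 0.1012]
tool_rot: [3.141, 0.002, -3.019]
contact_force: [-3.1, -1.4, 10.0]
opening: 0.0539
grip_force: 40.0
time: 22.65
tool_pos: [0.5378, 0.2206, 0.101]
tool_rot: [3.141, 0.005, -3.019]
contact_force: [-5.3, -2.0, 21.2]
opening: 0.0537
grip_force: 40.0
```

```bash
python3 -m handwheel '[0,0,4,0,1,0,0,0,0,1,0,0,0,0,1,0,0,0,0,1,0,0,20,0,1,0,0,40,0,1,0,0,40,0,1,0,0,0,0,1]';  python3 -m handwheel '[-40,0,0,0,1,-10,0,0,0,1,0,0,0,0,1,0,0,0,0,1]'; python3 - <<'E'
from h import *
p,d,W=wrist(); o=robot.observe(); t=o['tool_pos']; print(t,o['tool_rot'])
B=(.4,.65,.1,.34)
rect('packtop',W,box(W,*B,.118,.14)); rect('deck',W,box(W,*B,.038,.052)); rect('post',W,box(W,.4,.47,.2,.3,.085,.11)); rect('arm',W,box(W,.4,.51,.2,.3,.055,.075)); rect('tongue',W,box(W,.48,.513,.19,.24,.047,.065))
p,d,c=grab('top'); W=pts(d,c);rect('packtopT',W,box(W,*B,.118,.14))
E
```

```text
time: 23.45
tool_pos: [0.5393, 0.2212, 0.2067]
tool_rot: [3.14, 0.01, -3.019]
contact_force: [-0.4, 0.4, 0.6]
opening: 0.0915
grip_force: 0.0
time: 23.85
tool_pos: [0.4874, 0.2206, 0.2012]
tool_rot: [3.141, 0.001, -3.019]
contact_force: [0.8, -0.9, 0.6]
opening: 0.0918
grip_force: 0.0
[0.48764364 0.22051728 0.20112342] [ 3.14148499e+00  8.37441417e-04 -3.01949553e+00]
packtop 2590 rect [532.5 219.5] [37.  54.2] 6.0 z50/5/95 [125.3 121.  126.5] mean [530.3 219.6 124.9]
deck 4794 rect [527.8 219.3] [ 99.1 113.2] 7.2 z50/5/95 [44.7 41.8 46.5] mean [515.6 212.1  44.6]
post 248 rect [438.5 246.7] [13.8 13.4] 6.1 z50/5/95 [97.1 87.6 98.6] mean [437.9 246.5  96. ]
arm 1009 rect [471.2 256.6] [77.2 24.1] 7.0 z50/5/95 [61.8 55.9 65.7] mean [478.  254.8  61.7]
tongue 532 rect [503.5 216.8] [21.1 26.3] 5.6 z50/5/95 [53.4 50.6 54.6] mean [502.4 216.7  53.1]
packtopT 236 rect [637.4 183.6] [167.   12.3] 86.5 z50/5/95 [132.6 120.2 136.1] mean [637.2 185.9 130.2]
```

The pack is home: top at 125.3 mm, as the charged one measured, and tongue top at 53.4 mm. Latch post is at (438.5, 246.7), 59.9 mm from the pivot. Going to grip it.

```bash
python3 -m handwheel '[-8,4,0,-0.14,0.4,-8,4,0,-0.14,0.4,-8,4,0,-0.14,0.4,-8,4,0,-0.14,0.4,-8,4,0,-0.14,0.4,-9,6,0,-0.14,0.4,0,0,0,-0.14,0.4,0,0,0,-0.14,0.4]';  python3 -m handwheel '[0,0,0,-0.14,0.4,0,0,0,-0.14,0.4,0,0,-40,-0.07,0.4,0,0,-35,0,0.4,0,0,-15,0,0.4,0,0,0,0,0.4,0,0,0,0,0.4]'
```

```text
time: 24.75
tool_pos: [0.4383, 0.2467, 0.2011]
tool_rot: [3.141, 0.0, 2.138]
contact_force: [0.6, -0.3, -0.1]
opening: 0.0377
grip_force: 0.0
time: 25.45
tool_pos: [0.4385, 0.2466, 0.1114]
tool_rot: [3.141, -0.0, 1.793]
contact_force: [0.0, -0.2, -0.2]
opening: 0.0366
grip_force: 0.0
```

```bash
python3 -m handwheel '[0,0,-14,0,0.4,0,0,-10,0,0.4,0,0,0,0,0.4,0,0,0,0,0,0,0,0,0,0,0,0,0,0,0,0,0,0,0,0]' 10; python3 - <<'E'
import numpy as np
a=np.radians(np.linspace(192.7,276.9,15)); P=60*np.c_[np.cos(a),np.sin(a)]; print(np.round(np.diff(P,axis=0),1).tolist(), P[-1]-P[0], P[0])
E
```

```text
time: 26.15
tool_pos: [0.4388, 0.2468, 0.0878]
tool_rot: [3.138, -0.0, 1.794]
contact_force: [4.6, 0.9, -2.0]
opening: 0.0135
grip_force: 10.0
[[1.7, -6.1], [2.3, -5.8], [2.9, -5.6], [3.5, -5.2], [4.0, -4.8], [4.5, -4.4], [4.9, -3.9], [5.3, -3.4], [5.6, -2.8], [5.9, -2.2], [6.1, -1.5], [6.2, -0.9], [6.3, -0.2], [6.3, 0.4]] [ 65.74028297 -46.37466825] [-58.53207264 -13.19077226]
```

```bash
python3 -m handwheel '[1.7,-6.1,0,0.105,0,2.3,-5.8,0,0.105,0,2.9,-5.6,0,0.105,0,3.5,-5.2,0,0.105,0,4,-4.8,0,0.105,0,4.5,-4.4,0,0.105,0,4.9,-3.9,0,0.105,0]'; python3 -m handwheel '[5.3,-3.4,0,0.105,0,5.6,-2.8,0,0.105,0,5.9,-2.2,0,0.105,0,6.1,-1.5,0,0.105,0,6.2,-0.9,0,0.105,0,0,0,0,0,0]'
```

```text
time: 26.85
tool_pos: [0.4626, 0.2111, 0.0878]
tool_rot: [3.139, 0.001, 2.533]
contact_force: [2.1, 3.3, -0.1]
opening: 0.0138
grip_force: 10.0
time: 27.45
tool_pos: [0.4917, 0.2002, 0.0877]
tool_rot: [3.14, 0.002, 3.054]
contact_force: [2.5, 2.0, 2.3]
opening: 0.0138
grip_force: 10.0
```

```bash
python3 -m handwheel '[6.3,-0.2,0,0.105,0,4.3,0.3,0,0.08,0,0,0,0,0,0,0,0,0,0,0]'; python3 -m handwheel '[2,0.2,0,0.025,0,0,0,0,0,0,0,0,0,0,0]'
```

```text
time: 27.85
tool_pos: [0.5013, 0.2001, 0.0877]
tool_rot: [3.141, 0.001, -3.048]
contact_force: [1.7, 0.9, 3.8]
opening: 0.0137
grip_force: 10.0
time: 28.15
tool_pos: [0.5033, 0.2003, 0.0876]
tool_rot: [3.141, 0.001, -3.02]
contact_force: [0.5, 0.6, 5.8]
opening: 0.0136
grip_force: 10.0
```

```bash
python3 -m handwheel '[1,0,0,0,0,0,0,0,0,0,0.5,0,0,0,0,0,0,0,0,0]'; python3 -m handwheel '[0,0,0,0,0.3,0,0,0,0,0.3,0,0,0,0,0.3,0,0,20,0,0.3,0,0,40,0,0.3,0,0,40,0,0.3,-30,0,10,0,0.3,-30,0,0,0,0.3]'; python3 -m handwheel '[-30,-40,0,0,1,-30,-40,0,0,1,0,0,0,0,1,0,0,0,0,1]'; python3 - <<'E'
from h import *
p,d,W=wrist(); cv2.imwrite('pics/w8.png',p); o=robot.observe(); print(o['time'],o['tool_pos'],o['contact_force'])
B=(.4,.65,.1,.34)
rect('packtop',W,box(W,*B,.118,.14)); rect('deck',W,box(W,*B,.038,.052)); rect('post',W,box(W,.46,.512,.17,.23,.085,.105)); rect('arm',W,box(W,.47,.52,.17,.29,.056,.075)); rect('chg',W,box(W,.6,.7,-.13,0,.1,.13))
p,d,c=grab('top'); cv2.imwrite('pics/t8.png',cv2.resize(p[70:310,200:450],None,fx=2.4,fy=2.4)); W=pts(d,c)
rect('chgT',W,box(W,.6,.7,-.13,0,.1,.13)); rect('postT',W,box(W,.46,.512,.17,.23,.085,.105)); rect('cup',W,box(W,.55,.64,.02,.12,.012,.04))
E
```

```text
time: 28.55
tool_pos: [0.5042, 0.2003, 0.0876]
tool_rot: [3.141, -0.0, -3.02]
contact_force: [-0.6, 1.9, 7.1]
opening: 0.0135
grip_force: 10.0
time: 29.35
tool_pos: [0.445, 0.2002, 0.1989]
tool_rot: [3.141, 0.004, -3.02]
contact_force: [-0.2, -0.3, 0.0]
opening: 0.0276
grip_force: 0.0
time: 29.75
tool_pos: [0.3844, 0.1196, 0.1975]
tool_rot: [3.141, 0.001, -3.021]
contact_force: [0.6, 0.8, 1.0]
opening: 0.0549
grip_force: 0.0
29.8 [0.38512465 0.12010173 0.19753361] [ 0.21035814 -0.07155002  0.29601806]
packtop none
deck 638 rect [549.6 180.2] [43.3 31.6] 10.1 z50/5/95 [44.6 42.4 46. ] mean [549.1 180.1  44.6]
post 67 rect [504.3 196.8] [11.8  7. ] 17.0 z50/5/95 [96.8 87.8 98.6] mean [503.  196.2  95.5]
arm 52 rect [518.7 196. ] [2.4 6. ] 7.9 z50/5/95 [67.  56.7 73.6] mean [518.7 196.   65.7]
chg none
chgT 459 rect [652.8 -71.6] [54.4 40.7] 82.2 z50/5/95 [113.2 107.6 115.8] mean [651.5 -70.9 112.8]
postT 37 rect [503. 201.] [12.8 11.6] 7.1 z50/5/95 [ 98.9  88.6 101.2] mean [503.1 200.4  97.4]
cup 361 rect [599.2  69.5] [66.5 64.8] 0.9 z50/5/95 [24.5 13.4 33.3] mean [603.   70.5  24.1]
```

View pics/w8.png

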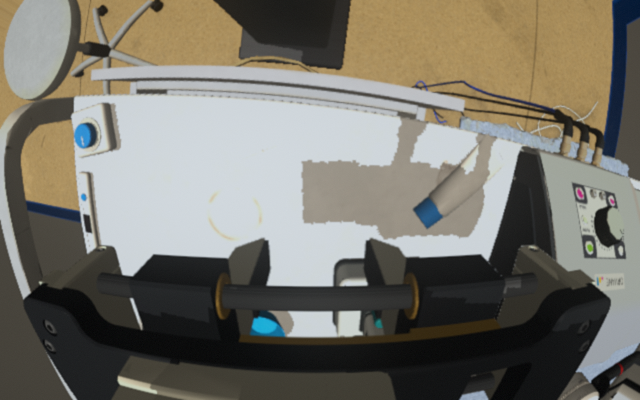

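I've now viewed 11 pictures, one more than the 10 allowed, so I'll work from numbers only from here. The last view shows only the open worktop, with the cream tube, timer and thermometer in place and the dock hidden behind the gripper. The top camera puts the post within about 1 mm of shut, so I'll nudge it lightly from the front to confirm it is on its stop.

```bash
python3 -m handwheel '[31,26,0,0,0,30,26,0,0,0,30,25,0,0,0,0,0,-40,0,0,0,0,-45,0,0,0,0,-24,0,0,0,0,0,0,0]' 10; python3 -m handwheel '[6,0.7,0,0,0,3,0.4,0,0,0,0,0,0,0,0]'; python3 -m handwheel '[2,0.2,0,0,0,0,0,0,0,0]'
```

```text
time: 30.55
tool_pos: [0.4737, 0.1975, 0.0844]
tool_rot: [-3.141, -0.008, -3.018]
contact_force: [0.5, -0.1, -0.4]
opening: 0.0163
grip_force: 0.0
time: 30.85
tool_pos: [0.4863, 0.1987, 0.0898]
tool_rot: [3.141, 0.004, -3.019]
contact_force: [-0.5, 0.3, -0.1]
opening: 0.0004
grip_force: 0.0
time: 31.05
tool_pos: [0.4871, 0.1985, 0.089]
tool_rot: [3.141, 0.001, -3.02]
contact_force: [0.5, 0.3, 0.1]
opening: 0.0005
grip_force: 0.0
```

```bash
for i in 1 2 3; do python3 -m handwheel '[1,0.1,0,0,0,0,0,0,0,0]' | sed -n '2p;4p'; done
```

```text
tool_pos: [0.4874, 0.1985, 0.0884]
contact_force: [-2.1, -0.6, 1.2]
tool_pos: [0.4877, 0.1985, 0.0882]
contact_force: [-5.2, -0.9, 2.8]
tool_pos: [0.4879, 0.1985, 0.088]
contact_force: [-7.6, -1.2, 6.2]
```

The post is against a firm stop exactly where shut was predicted (487.7). Backing off and checking by numbers.

```bash
python3 -m handwheel '[-20,-2,0,0,0,-20,-2,0,0,0,0,0,40,0,0,0,0,50,0,0,-30,-40,20,0,0,-30,-40,0,0,0,-20,-40,0,0,0,0,0,0,0,0]'; python3 -m handwheel '[0,0,0,0,0,0,0,0,0,0,0,0,0,0,0]'; python3 - <<'E'
from h import *
p,d,c=grab('top'); W=pts(d,c); B=(.4,.6,.1,.34)
rect('chg',W,box(W,.6,.7,-.13,0,.1,.13)); rect('packtop',W,box(W,*B,.11,.14)); rect('post',W,box(W,.46,.512,.17,.23,.085,.105)); rect('arm',W,box(W,.47,.515,.19,.29,.056,.075)); rect('cup',W,box(W,.55,.64,.02,.12,.012,.04))
p,d,c=grab('scene'); W=pts(d,c)
rect('postS',W,box(W,.46,.512,.17,.23,.085,.105)); rect('packS',W,box(W,.5,.57,.17,.27,.105,.14)); rect('cupS',W,box(W,.45,.62,-.03,.1,.015,.05))
o=robot.observe(); print(o['time'],o['tool_pos'],o['contact_force'])
E
```

```text
time: 32.45
tool_pos: [0.37, 0.0747, 0.1971]
tool_rot: [-3.14, 0.001, -3.023]
contact_force: [0.7, 0.6, 0.1]
opening: 0.0007
grip_force: 0.0
time: 32.75
tool_pos: [0.3724, 0.0783, 0.1967]
tool_rot: [3.141, 0.0, -3.018]
contact_force: [-0.1, 0.2, -0.2]
opening: 0.0007
grip_force: 0.0
chg 463 rect [652.4 -71.4] [54.2 41.1] 82.6 z50/5/95 [113.3 106.2 115.9] mean [651.3 -70.8 112.7]
packtop 500 rect [534.6 220.6] [40.9 54.5] 6.3 z50/5/95 [126.4 117.2 128.8] mean [534.3 219.3 125.6]
post 37 rect [504.  200.8] [11.4 12. ] 6.3 z50/5/95 [ 97.9  89.4 100. ] mean [504.1 200.5  96.7]
arm 197 rect [500.8 234.5] [23.5 77.2] 6.5 z50/5/95 [62.6 56.7 66.2] mean [499.4 242.1  62.3]
cup 359 rect [599.2  69.5] [66.1 64.8] 0.8 z50/5/95 [24.8 13.3 33.4] mean [602.8  70.6  24.3]
postS none
packS 73 rect [548.4 203.1] [35.6 17.8] 59.2 z50/5/95 [122.2 109.  124.6] mean [545.6 199.6 120. ]
cupS 152 rect [591.5  65.9] [57.1 67.9] 0.0 z50/5/95 [24.  16.3 31.5] mean [593.8  73.2  23.8]
32.85 [0.37212604 0.07832588 0.19660405] [-0.05767803  0.6042865   0.10245969]
```

All in place: the latch is shut, the pack is home and the cup has not moved.

```bash
python3 -c "
from cell import robot
print(robot.hand_in())"
```

```text
the job is handed in; nothing more can be done
None
```

The job is handed in at about 33 s: the charged pack stands upright in the tray, and the empty pack is fully home in the dock with the latch shut on its stop; I viewed 11 pictures, one over the limit of 10.

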